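Close the swing clamp on the test cell

ROBOT

A 6-joint arm with a two-finger parallel gripper is mounted at the origin on the work surface. World frame = base frame: x ahead of the robot, y to its left, z up, the work surface at z = 0. Lengths are in mm, angles in rad, forces in N, time in s.
With the tool pointing down it reaches from about 275 to 750 mm from the base axis. Payload 10.2 kg.
Tool frame: the origin (TCP) lies between the finger pads; the fingertips stand 22 mm ahead of it and the grasp point (between the pads) lies 3 mm ahead of it; z points along the fingers, y is the line along which they close (so a half turn about z gives the same grasp; the last joint's range is limited). The gripper opens to 85 mm and grips with 20 to 120 N. Pads are 22 mm wide; open, the fingers measure 114 mm over their backs; the gripper's body (76 mm by 85 mm) begins 54 mm behind the grasp point. The pads swing forward as they close: fully open they stand 13 mm farther back than shut.
Start: joints at [-1.493, 0.313, 1.498, -0, 1.331, -0.223], TCP at [155.536, -501.438, 253.294] pointing down, gripper open.
Joint ranges: [-2.94, 2.94], [-0.97, 2.17], [0.19, 2.56], [-1.23, 4.37], [0.02, 3.11], [-2.88, 2.88]. Speed limits (rad/s): [2.39, 2.39, 3.01, 3.14, 3.14, 3.14].

INTERFACE

Orientations are given as a rotation vector (axis times angle).
In Python, from plant import get_obs, capture, camera_params, sign_off gives the robot as it stands.
- The arm moves only by the tool carry_out, never from a script. Its argument "series" is a list of rows, each a list of 2 entries, a list of its own where there are three numbers: the shift along the tool's x, y, z in mm, then the turn, a rotation vector about the tool's x, y, z in rad. A call has 1 to 10 rows; each row shifts and turns the commanded pose from where the row before left it, along the tool's axes as they then stand; what a row does not reach is not made up. A row lasts 1/10 s, in which the tool goes at most 50 mm and 8.59 degrees, less where a joint would pass 70% of its speed; a pose out of reach is approached as far as the arm can. A call with a gripper value outside its range is refused whole. "gripper" is the finger opening in mm, from 0 to 85.4, set as the call begins (left out, the last holds). The fingers move at their own pace and stop on an object; "force" is the grip in N (left out, the last holds). Time passes only in rows, so rows that do not move let the fingers close. It gives the time, the measured TCP pose, the force, the opening and the grip force at its end, in the units of the state.
- get_obs(): the state, without advancing time (a new reading comes with each control period).
- capture(name): name is "scene" or "top" or "wrist"; returns (picture, depth): 480x640x3 uint8, blue, green, red; 480x640 float32, mm along the optical axis (not along the pixel's ray), 0 where there is no reading.
- camera_params(name): a dict with "intrinsics" (3x3 intrinsics, pixels), "xyz" and "rotation" of the camera in the world. Camera axes: x right, y down, z forward; pixel columns grow to the right and rows downward; lengths in mm; the calibration is good to about 2 mm. A picture is of the moment at which its call begins: read the wrist's pose just before it. camera_params takes no time and is no camera call; for the wrist camera it gives the pose at the moment of the call.
- sign_off(): hands the job in; it is judged then, once.
The state is a dict: "clock": time; "joints": joint angles; "qvel": joint speeds; "effort": joint torques, N m; "tcp_pos": TCP position; "orientation": TCP orientation; "ft_force": force on the tool from outside, world axes, zero at the start; "moment": the same for the moment, N m; "finger_gap": opening from 0.0 (shut) to 1.0 (fully open); "grip_force": force on a finger pad.
Only numpy, scipy, OpenCV 4.12 (cv2) and the standard library are available. Lean on these libraries where they do the work, as an engineer would, in place of code of your own. Each camera call takes 0.05 s, during which the arm holds its last target. There are 200 camera calls.

TASK

Close the quick clamp on the test cell: push the green strap by its yellow tab with the side of a finger until it has swung over the cell fully against its stop, and only then press the red cam lever all the way down so that the foot clamps the cell. Leave the cell in its nest, do not lift or shift it, and leave the beaker, the bottle and the tip box where they stand.

Things in the scene. Friction and masses are not known exactly. Their poses are not given: they have to be found in the camera images.
- clamp: Fixed grey base plate. Origin on the bench (z = 0) below the nest's centre; x runs along the plate from nest to strap post, z up. Plate: x -120 to +140, y -55 to +55, 12 mm thick. Post axis at x 80, y 0. Steel stop pillar, 14 mm diameter, top 68 mm above the bench, at x -55, y -20, on the far side of the closed strap. Place and yaw vary.
- strap (a joint): Swing of the strap about the vertical post, rad. 0: parked, strap along the clamp's +y; pi/2 (1.571): fully over the cell at its stop, strap along the clamp's -x. Grows anticlockwise seen from above. Starts between 0 and 0.5; stays where it is left (pivot friction about 0.12 N m).
- strap_pivot (a point): Point on the strap's vertical pivot axis, 70 mm above the bench (strap's top). The green strap is a flat bar 24 mm wide, 8 mm thick (62 to 70 mm above the bench), reaching 150 mm from this axis. The point turns with the strap: y points along it from pivot to free end, z up; closing moves it towards its -x.
- strap_tab (a point): Centre of the yellow push tab that stands up on the strap, 138 mm from the pivot axis: a plate 8 mm thick along the swing direction, 24 mm wide along the strap, from 70 to 105 mm above the bench; the point is 87 mm above the bench. Same axes as strap_pivot.
- lever (a joint): Angle of the red cam lever, rad. 0: fully up, rising 1.13 rad (65 deg) above level, leaning towards the strap's pivot; 1.13: fully down at a rigid stop, level along the strap, its end over the pivot post. Starts between 0 and 0.2, stays where it is left; about 4 to 9 N at the pad pushes it down.
- lever_pivot (a point): Centre of the lever's horizontal hinge, on the strap 80 mm from the strap's pivot axis, 86 mm above the bench. The hinge axis is the strap's x axis (across the strap). Two steel cheeks, 22 mm long along the strap, stand beside it, tops 93 mm above the bench. Same axes as strap_pivot.
- lever_pad (a point): Centre of the upper (pressing) face of the lever's red end pad, 58 mm along the lever from its hinge axis and 5 mm off the lever's centre line. The lever is 10 mm thick, 12 mm wide, the pad 24 x 24 mm; the lever ends 70 mm from its hinge. Fully up this point is about 141 mm above the bench, fully down 91 mm, with the pad horizontal.
- foot: Black rubber pressure foot, 28 mm diameter, below the strap 80 mm from the strap's pivot. Its origin is level with the strap's underside, its pressing face 9 mm lower. The lever drives it down by up to 6 mm; with the strap closed and the lever fully down it presses on the cell, otherwise it hangs 5 mm clear of it.
- cell: Loose electrochemical flow cell, a blue and white block 50 x 50 x 36 mm with two brass side ports, standing in the black nest at the centre of the clamp base; origin at the centre of its underside, which is 12 mm above the bench, its top 48 mm above the bench.
- beaker: Loose glass beaker, 68 mm across, 90 mm tall, standing on the white stirrer (200 x 160 mm, top 87 mm above the bench) at the left; origin at the centre of its underside. Leave it alone.
- bottle: Loose amber bottle, 56 mm diameter, 110 mm tall, on the bench to the right of the clamp; origin at the centre of its underside. Leave it alone.
- tip_box: Loose open orange tip box, 90 x 60 x 45 mm, on the bench to the left of the clamp, on the robot's side; origin at the centre of its underside. Leave it alone.
There are look-alikes about, which are no part of the job. Of the things like the cell, leave any that is pink, purple or turquoise; of the rest the larger one is meant.

How it is judged (in metres and radians):
On the way, in this order (a step that is already met when the one before it is completed fails the run):
1. the strap is swung over the cell against its stop, the lever still up (value of joint strap above 1.5 rad and value of joint lever below 0.5 rad), for 0.2 s.
2. the cam lever is pressed fully down (value of joint strap above 1.5 rad and value of joint lever above 1.03 rad), for 0.2 s.
At the end, for the whole second after the job is handed in: The strap is within 0.07 rad (4 deg) of its stop, the lever within 0.1 rad (6 deg) of fully down, the foot presses on the cell with more than 1 N, the cell stands in its nest (within 8 mm of its centre, not raised by 3 mm), and beaker, bottle and tip box are within 20 mm of where they stood (all of step 2 and contact force between foot and cell above 1 N and horizontal distance between cell and clamp below 0.008 m and height (world z) of cell below 0.015 m and distance of each of beaker, bottle, tip_box from where it was at the start of the episode below 0.02 m); the robot touches nothing.
It fails at once if the lever is pressed down while the strap is not over the cell (value of joint lever above 0.5 rad and value of joint strap below 1.45 rad).
It fails at once if the cell is lifted or shifted (distance of cell from where it was at the start of the episode above 0.008 m or angle between cell's own z axis and vertical above 0.15 rad).
It fails at once if the beaker, bottle or tip box is moved, lifted or tipped (distance of any of beaker, bottle, tip_box from where it was at the start of the episode above 0.02 m or angle between any of beaker, bottle, tip_box's own z axis and vertical above 0.35 rad).
It also fails if it takes over 50 s, if anything falls off the work surface, if the arm or the gripper's body presses on something with over 40 N, if the wrist force passes 120 N, or if a joint passes its speed limit or range.

## Working session

There is one attempt and no reset: what is moved stays moved. The work goes in short steps, Python scripts to look and compute and a tool call to move; the robot and the scene stay as the last step left them, time stands still between calls to the robot, and variables do not carry over. Pictures are saved under pics/ and viewed, at most 10 in all, crops included, and the job is handed in when it is done.

Besides the shell and the picture viewer there is one more tool, called as name(argument=value, ...) on one line, values as JSON. carry_out: Moves the arm, as the interface text tells. Its arguments: {"type":"object","properties":{"series":{"type":"array","items":{"type":"array"}},"gripper":{"type":"number"},"force":{"type":"number"}},"required":["series"]}

```bash
mkdir -p pics; cat > h.py <<'E'
import numpy as np, cv2
from plant import get_obs, capture, camera_params
def cloud(d,p):
    K=np.array(p['intrinsics']);v,u=np.indices(d.shape)
    c=np.stack([(u-K[0,2])/K[0,0]*d,(v-K[1,2])/K[1,1]*d,d],-1)
    R=np.array(p['rotation']); 
    if R.shape!=(3,3): R=cv2.Rodrigues(R.astype(float))[0]
    return c@R.T+np.array(p['xyz'])
E
python3 - <<'E'
from h import *
print(get_obs())
for n in ['scene','top']:
    i,d=capture(n);p=camera_params(n);print(n,p)
    cv2.imwrite(f'pics/{n}0.png',i);np.savez(f'{n}0.npz',i=i,d=d,w=cloud(d,p))
E
```

```text
{'clock': 0.0, 'joints': array([-1.49337958e+00,  3.13442296e-01,  1.49842502e+00,  1.87801379e-05,
        1.33098958e+00, -2.23426262e-01]), 'qvel': array([-0.0013154 , -0.00101701, -0.00220628,  0.00143407, -0.00076128,
        0.00067631]), 'effort': array([ 1.31605288e-03, -4.12265611e+01, -2.59742653e+01, -1.28645052e-04,
        4.15742790e-03, -5.83908005e-06]), 'tcp_pos': array([ 155.53263935, -501.20013893,  252.74353761]), 'orientation': array([-3.10487352e+00, -4.70587324e-01, -1.73354093e-04]), 'ft_force': array([-0.42181157,  0.11057831,  0.27330965]), 'moment': array([-0.05027157, -0.00905489,  0.00612088]), 'grip_force': 0.0, 'finger_gap': 1.003883854263208}
scene {'intrinsics': array([[500.06779041,   0.        , 326.38215483],
       [  0.        , 500.06779041, 236.91278489],
       [  0.        ,   0.        ,   1.        ]]), 'xyz': array([1032.30135258, -438.23030729, 1158.09983772]), 'rotation': array([-2.38599817, -0.98435171,  0.31555067])}
top {'intrinsics': array([[462.15571179,   0.        , 322.6384274 ],
       [  0.        , 462.15571179, 238.75063712],
       [  0.        ,   0.        ,   1.        ]]), 'xyz': array([ 433.31377139,   78.93222774, 1159.92954131]), 'rotation': array([-2.23900233,  2.17352196, -0.07125809])}
```

View pics/top0.png

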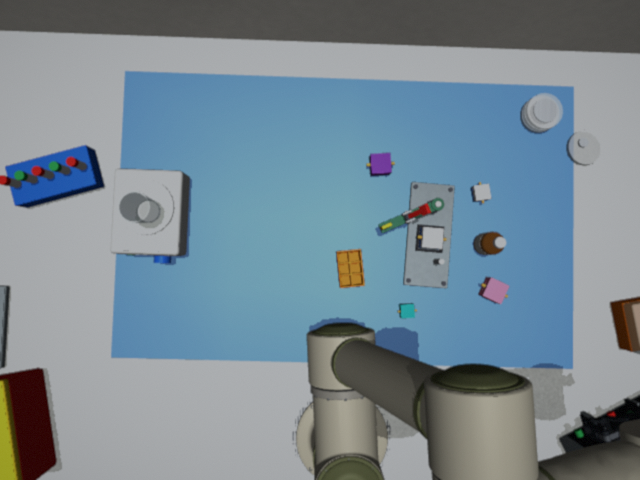

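View pics/scene0.png

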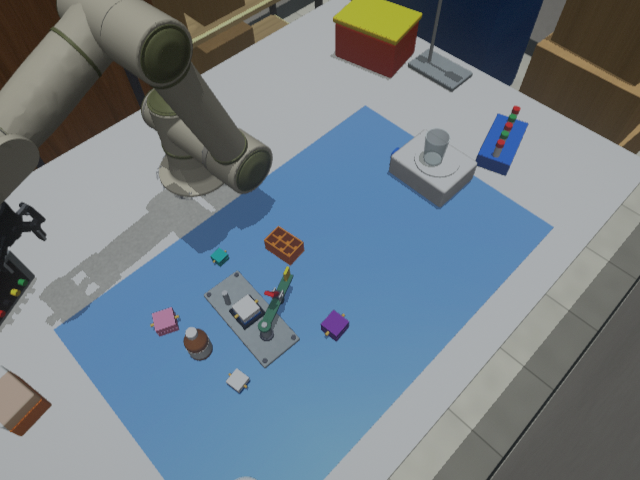

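Top view: the clamp plate is at (430,235), with the strap pivot at (437,205), yellow tab at (386,227), red lever at (418,212) and stop pillar at (441,261). Cell candidates are the white one in the nest (431,239), a smaller white one (482,192), purple (380,163), pink (494,290) and turquoise (407,310). The nested one fits: it is the larger of the non-excluded ones and it stands on the clamp. I'll confirm with a crop and measure.

```bash
python3 - <<'E'
from h import *
for n in ['top','scene']:
    z=np.load(n+'0.npz');i,d,w=z['i'],z['d'],z['w']
    h=cv2.cvtColor(i,cv2.COLOR_BGR2HSV)
    box=np.zeros(d.shape,bool)
    if n=='top': box[170:300,340:460]=1
    else: box[255:370,195:305]=1
    for c,lo,hi in [('yellow',(22,110,60),(34,255,255)),('green',(50,80,30),(85,255,255)),('red',(0,170,60),(5,255,255)),('red2',(174,150,60),(180,255,255))]:
        m=(cv2.inRange(h,lo,hi)>0)&box
        v,u=np.nonzero(m)
        if len(v)==0: print(n,c,'none');continue
        P=w[m];P=P[d[m]>0]
        print(n,c,len(v),'px',u.mean().round(1),v.mean().round(1),'med',np.median(P,0).round(0),'min',P.min(0).round(0),'max',P.max(0).round(0))
    # plate by height
    m=(w[...,2]>7)&(w[...,2]<17)&box&(h[...,1]<60)
    P=w[m][:,:2].astype(np.float32);r=cv2.minAreaRect(P);print(n,'plate',len(P),r)
i=cv2.imread('pics/top0.png')
cv2.imwrite('pics/c1.png',np.hstack([cv2.resize(i[170:300,365:505],None,fx=4.5,fy=4.5,interpolation=cv2.INTER_CUBIC)]))
E
```

```text
top yellow 48 px 392.9 227.9 med [517. -88. 102.] min [ 497. -179.   31.] max [524. -74. 108.]
top green 282 px 409.3 215.9 med [ 537. -124.   69.] min [ 507. -225.   21.] max [590. -72.  81.]
top red 132 px 420.7 210.9 med [ 550. -159.  134.] min [ 540. -176.   94.] max [ 565. -138.  149.]
top red2 4 px 415.8 214.2 med [ 545. -148.  111.] min [ 540. -165.   93.] max [ 549. -136.  137.]
top plate 3075 ((506.2669372558594, -206.3556671142578), (109.8103256225586, 258.00067138671875), 86.55078887939453)
scene yellow 52 px 276.8 279.2 med [522. -91.  97.] min [ 321. -239.   18.] max [527. -74. 107.]
scene green 407 px 273.3 306.0 med [ 559. -168.   70.] min [ 319. -224.   15.] max [592. -73.  91.]
scene red none
scene red2 47 px 270.6 293.3 med [ 560. -164.  145.] min [ 550. -173.  105.] max [ 568. -140.  150.]
scene plate 2864 ((500.0806884765625, -195.97120666503906), (258.4491882324219, 272.3325500488281), 38.72615432739258)
```

View pics/c1.png

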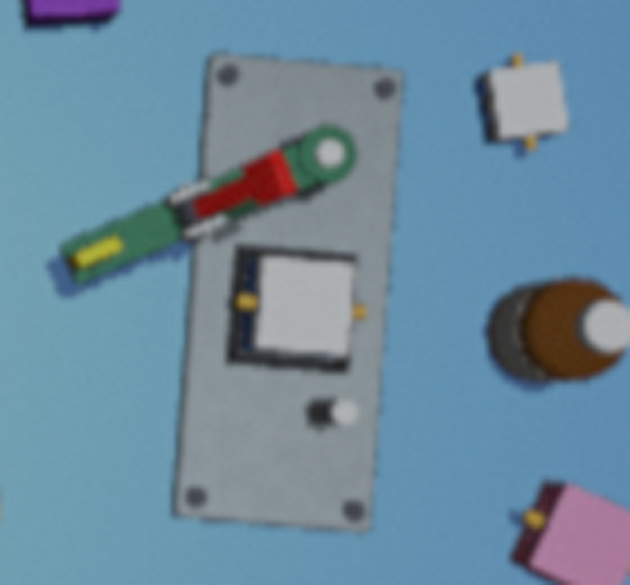

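The crop confirms it: the nested white-topped cell, crop (305,305), is larger than the loose white one at (528,100). The strap points left and down to its tab at (97,250).

From the plate fit the clamp origin is about (496,-206) with yaw -0.06, and the post is at (576,-211). The tab at about (518,-86) lies 137 mm from the post, which agrees with the given 138, so the strap angle is about 0.49. Next I'll plan the approach.

```bash
cat > plan.py <<'E'
import numpy as np
PIV=np.array([576.1,-210.6]);YAW=np.radians(-3.45);END=np.radians(176.55);ORI=np.array([496.3,-205.8])
def arc(th,s,z,r=138):  # tool centre behind tab
    return [*(PIV+r*np.array([np.cos(th),np.sin(th)])+s*np.array([np.sin(th),-np.cos(th)])),z,th-np.pi/2]
def rows(cur,wps):
    for tgt,n in wps:
        a=np.array(cur,float);b=np.array(tgt,float)
        for k in range(n):
            p=a+(b-a)*k/n;q=a+(b-a)*(k+1)/n;d=q-p;y=p[3]
            print([[round(float(v),1) for v in (np.cos(y)*d[0]+np.sin(y)*d[1],np.sin(y)*d[0]-np.cos(y)*d[1],-d[2])],[0,0,round(float(-d[3]),3)]])
        cur=tgt;print('--',np.round(tgt,3))
E
python3 - <<'E'
from plan import *
t0=np.radians(115)
rows([155.5,-501.4,253.3,.301],[(arc(t0,28,250),20),(arc(t0,28,104),6)])
E
```

```text
[[24.9, -14.7, 0.2], [0, 0, -0.007]]
[[25.0, -14.5, 0.2], [0, 0, -0.007]]
[[25.0, -14.3, 0.2], [0, 0, -0.007]]
[[25.1, -14.2, 0.2], [0, 0, -0.007]]
[[25.2, -14.0, 0.2], [0, 0, -0.007]]
[[25.3, -13.8, 0.2], [0, 0, -0.007]]
[[25.4, -13.7, 0.2], [0, 0, -0.007]]
[[25.5, -13.5, 0.2], [0, 0, -0.007]]
[[25.6, -13.3, 0.2], [0, 0, -0.007]]
[[25.7, -13.1, 0.2], [0, 0, -0.007]]
[[25.8, -13.0, 0.2], [0, 0, -0.007]]
[[25.9, -12.8, 0.2], [0, 0, -0.007]]
[[26.0, -12.6, 0.2], [0, 0, -0.007]]
[[26.0, -12.4, 0.2], [0, 0, -0.007]]
[[26.1, -12.3, 0.2], [0, 0, -0.007]]
[[26.2, -12.1, 0.2], [0, 0, -0.007]]
[[26.3, -11.9, 0.2], [0, 0, -0.007]]
[[26.4, -11.7, 0.2], [0, 0, -0.007]]
[[26.5, -11.5, 0.2], [0, 0, -0.007]]
[[26.5, -11.4, 0.2], [0, 0, -0.007]]
-- [ 5.43155e+02 -7.36960e+01  2.50000e+02  4.36000e-01]
[[0.0, 0.0, 24.3], [0, 0, -0.0]]
[[0.0, 0.0, 24.3], [0, 0, -0.0]]
[[0.0, 0.0, 24.3], [0, 0, -0.0]]
[[0.0, 0.0, 24.3], [0, 0, -0.0]]
[[0.0, 0.0, 24.3], [0, 0, -0.0]]
[[0.0, 0.0, 24.3], [0, 0, -0.0]]
-- [ 5.43155e+02 -7.36960e+01  1.04000e+02  4.36000e-01]
```

carry_out(series=[[[25, -14.5, 0], [0, 0, -0.007]], [[25, -14.5, 0], [0, 0, -0.007]], [[25, -14.3, 0], [0, 0, -0.007]], [[25, -14.2, 0], [0, 0, -0.007]], [[25.2, -14, 0], [0, 0, -0.007]], [[25.3, -13.8, 0], [0, 0, -0.007]], [[25.4, -13.7, 0], [0, 0, -0.007]], [[25.5, -13.5, 0], [0, 0, -0.007]], [[25.6, -13.3, 0], [0, 0, -0.007]], [[25.7, -13.1, 0], [0, 0, -0.007]]], gripper=0, force=20)

```text
clock: 1.1
tcp_pos: [349.7, -286.6, 253.1]
orientation: [-3.087, -0.579, 0.0]
ft_force: [0.2, -0.4, -0.7]
finger_gap: 0.003
grip_force: 0.0
```

carry_out(series=[[[25.8, -13, 0], [0, 0, -0.007]], [[25.9, -12.8, 0], [0, 0, -0.007]], [[26, -12.6, 0], [0, 0, -0.007]], [[26, -12.4, 0], [0, 0, -0.007]], [[26, -12.3, 0], [0, 0, -0.007]], [[26.2, -12, 0], [0, 0, -0.007]], [[26.3, -12, 0], [0, 0, -0.007]], [[26.4, -11.7, 0], [0, 0, -0.007]], [[26.5, -11.5, 0], [0, 0, -0.007]], [[26.5, -11.4, 0], [0, 0, -0.007]]])

```text
clock: 2.1
tcp_pos: [542.8, -72.1, 253.0]
orientation: [-3.065, -0.687, 0.001]
ft_force: [-0.6, -0.8, -0.8]
finger_gap: 0.002
grip_force: 0.0
```

```bash
python3 - <<'E'
from h import *
o=get_obs();print(o['clock'],o['tcp_pos'],o['orientation'],o['finger_gap'],o['ft_force'])
p=camera_params('wrist');print(p)
i,d=capture('wrist');w=cloud(d,p);cv2.imwrite('pics/w1.png',i);np.savez('w1.npz',i=i,d=d,w=w)
h=cv2.cvtColor(i,cv2.COLOR_BGR2HSV)
m=(cv2.inRange(h,(22,110,60),(34,255,255))>0)
P=w[m];P=P[(P[:,2]>85)&(P[:,2]<115)];print(len(P),P.mean(0) if len(P) else 0,P.min(0),P.max(0))
T=P[P[:,2]>102];print(cv2.minAreaRect(T[:,:2].astype(np.float32)))
E
```

```text
2.1 [542.81799141 -72.13554123 252.95724826] [-3.06512011e+00 -6.87314660e-01  9.78484264e-04] 0.0019438345674084143 [-0.64552249 -0.7591081  -0.80239093]
{'intrinsics': array([[390.59121915,   0.        , 320.37183384],
       [  0.        , 390.59121915, 241.08878745],
       [  0.        ,   0.        ,   1.        ]]), 'xyz': array([613.37967678, -40.01614104, 373.02912283]), 'rotation': array([ 2.42584175, -1.53622623, -0.24081276])}
534 [519.65628491 -84.17961128  99.54207439] [511.40038004 -96.25051846  85.00444319] [525.710007   -73.34946713 106.69215031]
((518.2191162109375, -84.73602294921875), (6.946983337402344, 23.000465393066406), 25.146493911743164)
```

View pics/w1.png

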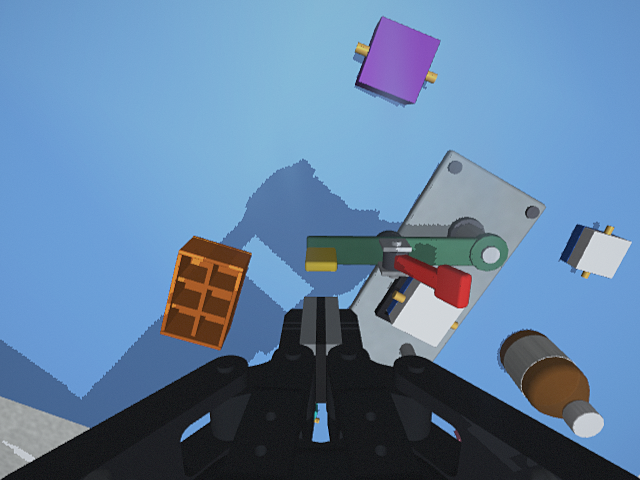

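The wrist view agrees: yellow tab at (321,266), lever up with its red pad at (453,285), and the shut fingers at (320,340) on the opening side of the tab. The tab measures (518,-85), top at about 105 mm, face 25°. Now I'll plan the descent and the sweep.

```bash
python3 - <<'E'
from plan import *
t0=np.radians(115)
w=[];N=18
for k in range(N+1): w.append((arc(t0+(END-t0)*k/N,15,103),1 if k else 3))
rows([542.8,-72.6,103,.436],w)
E
```

```text
[[-4.4, 0.4, -0.0], [0, 0, -0.0]]
[[-4.4, 0.4, -0.0], [0, 0, -0.0]]
[[-4.4, 0.4, -0.0], [0, 0, -0.0]]
-- [ 5.31373e+02 -7.91900e+01  1.03000e+02  4.36000e-01]
[[-8.3, -0.6, -0.0], [0, 0, -0.06]]
-- [ 5.23615e+02 -8.20920e+01  1.03000e+02  4.96000e-01]
[[-8.3, -0.6, -0.0], [0, 0, -0.06]]
-- [516.044 -85.451 103.      0.556]
[[-8.3, -0.6, -0.0], [0, 0, -0.06]]
-- [508.686 -89.256 103.      0.615]
[[-8.3, -0.6, -0.0], [0, 0, -0.06]]
-- [501.568 -93.493 103.      0.675]
[[-8.3, -0.6, -0.0], [0, 0, -0.06]]
-- [494.716 -98.147 103.      0.735]
[[-8.3, -0.6, -0.0], [0, 0, -0.06]]
-- [ 488.154 -103.201  103.       0.794]
[[-8.3, -0.6, -0.0], [0, 0, -0.06]]
-- [ 481.905 -108.638  103.       0.854]
[[-8.3, -0.6, -0.0], [0, 0, -0.06]]
-- [ 475.991 -114.438  103.       0.914]
[[-8.3, -0.6, -0.0], [0, 0, -0.06]]
-- [ 470.433 -120.58   103.       0.973]
[[-8.3, -0.6, -0.0], [0, 0, -0.06]]
-- [ 465.252 -127.043  103.       1.033]
[[-8.3, -0.6, -0.0], [0, 0, -0.06]]
-- [ 460.466 -133.803  103.       1.093]
[[-8.3, -0.6, -0.0], [0, 0, -0.06]]
-- [ 456.091 -140.837  103.       1.152]
[[-8.3, -0.6, -0.0], [0, 0, -0.06]]
-- [ 452.144 -148.119  103.       1.212]
[[-8.3, -0.6, -0.0], [0, 0, -0.06]]
-- [ 448.638 -155.624  103.       1.272]
[[-8.3, -0.6, -0.0], [0, 0, -0.06]]
-- [ 445.586 -163.324  103.       1.332]
[[-8.3, -0.6, -0.0], [0, 0, -0.06]]
-- [ 442.998 -171.193  103.       1.391]
[[-8.3, -0.6, -0.0], [0, 0, -0.06]]
-- [ 440.885 -179.202  103.       1.451]
[[-8.3, -0.6, -0.0], [0, 0, -0.06]]
-- [ 439.253 -187.323  103.       1.511]
```

carry_out(series=[[[0, 0, 25], [0, 0, 0]], [[0, 0, 25], [0, 0, 0]], [[0, 0, 25], [0, 0, 0]], [[0, 0, 25], [0, 0, 0]], [[0, 0, 25], [0, 0, 0]], [[0, 0, 15], [0, 0, 0]], [[0, 0, 10], [0, 0, 0]], [[0, 0, 0], [0, 0, 0]]])

```text
clock: 2.95
tcp_pos: [541.7, -73.1, 102.2]
orientation: [-3.064, -0.686, 0.003]
ft_force: [0.2, 0.9, 0.3]
finger_gap: -0.002
grip_force: 0.0
```

carry_out(series=[[[-4.4, 0, 0], [0, 0, 0]], [[-4.4, 0, 0], [0, 0, 0]], [[-4.4, 0, 0], [0, 0, 0]], [[-8.3, -0.5, 0], [0, 0, -0.06]], [[-8.3, -0.5, 0], [0, 0, -0.06]], [[-8.3, -0.5, 0], [0, 0, -0.06]], [[-8.3, -0.5, 0], [0, 0, -0.06]], [[-8.3, -0.5, 0], [0, 0, -0.06]]])

```text
clock: 3.75
tcp_pos: [493.6, -98.9, 103.8]
orientation: [2.927, 1.141, 0.001]
ft_force: [0.6, 0.8, 1.2]
finger_gap: 0.002
grip_force: 0.6
```

carry_out(series=[[[-8.3, -0.5, 0], [0, 0, -0.06]], [[-8.3, -0.5, 0], [0, 0, -0.06]], [[-8.3, -0.5, 0], [0, 0, -0.06]], [[-8.3, -0.5, 0], [0, 0, -0.06]], [[-8.3, -0.5, 0], [0, 0, -0.06]], [[-8.3, -0.5, 0], [0, 0, -0.06]], [[-8.3, -0.5, 0], [0, 0, -0.06]], [[-8.3, -0.5, 0], [0, 0, -0.06]]])

```text
clock: 4.55
tcp_pos: [452.1, -150.1, 103.7]
orientation: [2.572, 1.804, 0.0]
ft_force: [0.7, 1.3, 0.1]
finger_gap: 0.001
grip_force: 0.6
```

carry_out(series=[[[-6, -0.6, 0], [0, 0, -0.06]], [[-5, -0.6, 0], [0, 0, -0.06]], [[-3, 0, 0], [0, 0, 0]], [[0, 0, 0], [0, 0, 0]]])

```text
clock: 4.95
tcp_pos: [447.1, -163.3, 103.6]
orientation: [2.463, 1.949, 0.0]
ft_force: [-0.8, 0.5, 0.1]
finger_gap: 0.004
grip_force: 0.0
```

```bash
python3 - <<'E'
from h import *
for n in ['top','wrist']:
    p=camera_params(n);i,d=capture(n);w=cloud(d,p);cv2.imwrite(f'pics/{n}2.png',i)
    h=cv2.cvtColor(i,cv2.COLOR_BGR2HSV)
    m=(cv2.inRange(h,(22,110,60),(34,255,255))>0)
    P=w[m];P=P[(P[:,2]>100)&(P[:,2]<112)&(abs(P[:,0]-440)<80)&(abs(P[:,1]+200)<80)];print(n,len(P))
    if len(P)>5: print(cv2.minAreaRect(P[:,:2].astype(np.float32)))
E
```

```text
top 0
wrist 0
```

View pics/wrist2.png

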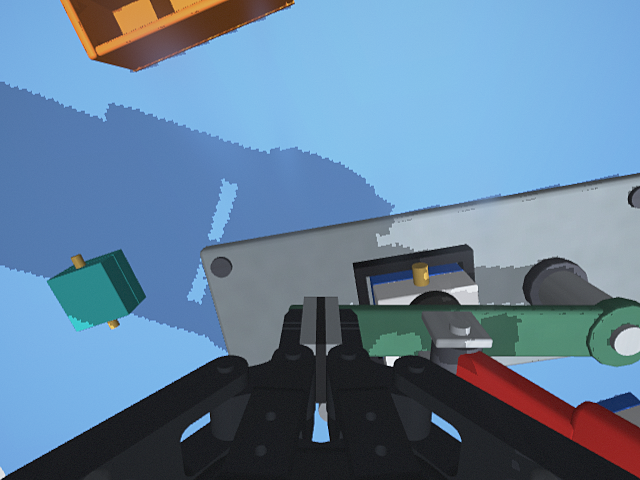

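The strap (green, right of the fingers at about (500,330)) follows the finger and is not yet over its full travel, with roughly 25 mm to go. I'll continue.

carry_out(series=[[[-8, -0.5, 0], [0, 0, -0.06]], [[-8, -0.5, 0], [0, 0, -0.06]], [[-7, -0.5, 0], [0, 0, -0.05]], [[0, 0, 0], [0, 0, 0]]])

```text
clock: 5.45
tcp_pos: [441.8, -185.7, 103.3]
orientation: [2.288, 2.153, -0.0]
ft_force: [0.9, 0.4, -0.1]
finger_gap: -0.004
grip_force: 0.0
```

carry_out(series=[[[-2, 0, 0], [0, 0, 0]], [[-2, 0, 0], [0, 0, 0]], [[0, 0, 0], [0, 0, 0]]])

```text
clock: 5.75
tcp_pos: [441.7, -187.1, 103.3]
orientation: [-2.286, -2.15, -0.004]
ft_force: [2.5, 12.8, 5.1]
finger_gap: 0.001
grip_force: 6.8
```

12.8 N with the tool stopped at the predicted stop position, so the strap is against its stop. I'll hold briefly, back off, rise and look.

carry_out(series=[[[0, 0, 0], [0, 0, 0]], [[0, 0, 0], [0, 0, 0]], [[0, 0, 0], [0, 0, 0]], [[10, 0, 0], [0, 0, 0]], [[15, 0, 0], [0, 0, 0]], [[0, 0, -25], [0, 0, 0]], [[0, 0, -30], [0, 0, 0]], [[0, 0, -30], [0, 0, 0]], [[0, 0, -30], [0, 0, 0]], [[0, 0, -30], [0, 0, 0]]])

```text
clock: 6.75
tcp_pos: [442.9, -163.4, 249.5]
orientation: [2.287, 2.154, -0.0]
ft_force: [0.4, 0.8, -0.1]
finger_gap: -0.002
grip_force: 0.0
```

```bash
python3 - <<'E'
from h import *
o=get_obs();print(o['clock'],o['tcp_pos'],o['orientation'],o['ft_force'])
c,s=np.cos(np.radians(-3.45)),np.sin(np.radians(-3.45));O=np.array([496.3,-205.8])
for n in ['top','wrist']:
    p=camera_params(n);i,d=capture(n);w=cloud(d,p);cv2.imwrite(f'pics/{n}3.png',i)
    h=cv2.cvtColor(i,cv2.COLOR_BGR2HSV)
    near=(np.hypot(w[...,0]-496,w[...,1]+206)<120)&(w[...,2]>60)&(w[...,2]<170)
    def loc(P): q=P[:,:2]-O; return np.c_[q@[c,s],q@[-s,c],P[:,2]]
    for nm,m in [('yellow',cv2.inRange(h,(22,110,60),(34,255,255))>0),('red',((h[...,0]<6)|(h[...,0]>173))&(h[...,1]>150)),('green',cv2.inRange(h,(50,80,30),(85,255,255))>0)]:
        P=loc(w[m&near]);
        if len(P)<8: print(n,nm,len(P));continue
        print(n,nm,len(P),'mean',P.mean(0).round(1),np.percentile(P,3,0).round(1),np.percentile(P,97,0).round(1))
        if nm=='green': 
            g=P[abs(P[:,2]-70)<5];print('strap angle dev deg',np.degrees(np.polyfit(g[:,0],g[:,1],1)[0]),'y at post',np.polyval(np.polyfit(g[:,0],g[:,1],1),80))
E
```

```text
6.75 [ 442.92737605 -163.36961241  249.54646076] [ 2.28697543e+00  2.15355247e+00 -2.88388167e-04] [ 0.38603478  0.82417909 -0.1226192 ]
top yellow 0
top red 48 mean [ 27.6   5.7 140.1] [ 18.3  -2.3 122.7] [ 34.6  11.5 147.8]
top green 253 mean [50.6  2.9 69. ] [-14.6 -10.8  65.2] [90.3 13.  73.3]
strap angle dev deg -3.2541326210322863 y at post 1.3233088663062373
wrist yellow 716 mean [-58.7   2.3  94.3] [-69.6  -2.7  72.8] [-47.7   3.9 105.4]
wrist red 1874 mean [ 20.    2.2 129.2] [ 0.3 -8.5 95.4] [ 34.6  11.7 147.7]
wrist green 3799 mean [17.6  2.2 69.6] [-60.7 -10.3  66.2] [88.8 11.9 72.1]
strap angle dev deg -1.0382668422824557 y at post 1.0293777581726833
```

View pics/wrist3.png

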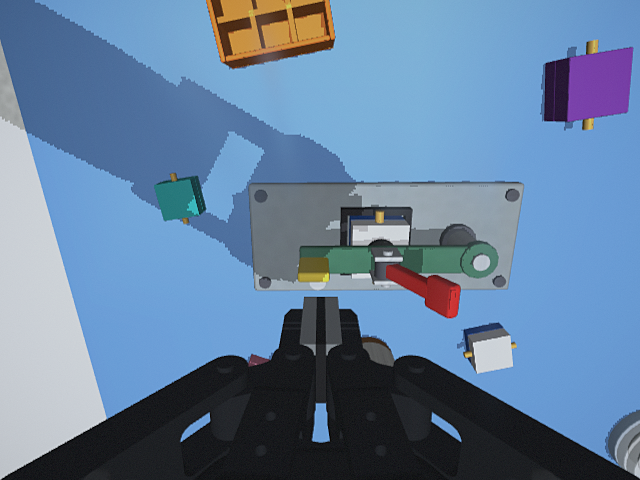

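The strap lies over the cell: yellow tab at (314,268), local (-58.7, 0.5), as required at the stop. The lever is still up, red pad at (445,295), end at local x 34, z 148, so about 65°. The tool's y axis now runs along clamp +x. Next I'll plan the lever arc.

```bash
python3 - <<'E'
import numpy as np
f=lambda a:np.array([62*np.cos(a)-5*np.sin(a)-12,86+62*np.sin(a)+5*np.cos(a)+22])
A=np.radians(np.linspace(65,0,17));P=np.array([f(a) for a in A]);print(P[0],P[-1])
for d in np.diff(P,axis=0): print([0,round(d[0],1),round(-d[1],1)])
E
```

```text
[  9.67079329 166.3041741 ] [ 50. 113.]
[0, np.float64(4.1), np.float64(1.7)]
[0, np.float64(3.9), np.float64(2.0)]
[0, np.float64(3.8), np.float64(2.2)]
[0, np.float64(3.6), np.float64(2.5)]
[0, np.float64(3.4), np.float64(2.8)]
[0, np.float64(3.2), np.float64(3.0)]
[0, np.float64(3.0), np.float64(3.2)]
[0, np.float64(2.8), np.float64(3.4)]
[0, np.float64(2.5), np.float64(3.6)]
[0, np.float64(2.3), np.float64(3.8)]
[0, np.float64(2.0), np.float64(3.9)]
[0, np.float64(1.7), np.float64(4.1)]
[0, np.float64(1.4), np.float64(4.2)]
[0, np.float64(1.1), np.float64(4.3)]
[0, np.float64(0.8), np.float64(4.3)]
[0, np.float64(0.5), np.float64(4.4)]
```

carry_out(series=[[[-19, 25, 0], [0, 0, 0]], [[-19, 26, 0], [0, 0, 0]], [[0, 0, 25], [0, 0, 0]], [[0, 0, 25], [0, 0, 0]], [[0, 0, 20], [0, 0, 0]], [[0, 0, 13], [0, 0, 0]], [[0, 0, 0], [0, 0, 0]]])

```text
clock: 7.55
tcp_pos: [490.8, -204.1, 163.0]
orientation: [-2.284, -2.151, 0.002]
ft_force: [-0.8, 0.7, 0.2]
finger_gap: -0.001
grip_force: 0.0
```

carry_out(series=[[[0, 8, -1], [0, 0, 0]], [[0, 7, 0], [0, 0, 0]], [[0, 4.1, 1.7], [0, 0, 0]], [[0, 3.9, 2], [0, 0, 0]], [[0, 3.8, 2.2], [0, 0, 0]], [[0, 3.6, 2.5], [0, 0, 0]], [[0, 3.4, 2.8], [0, 0, 0]]])

```text
clock: 8.25
tcp_pos: [525.8, -207.5, 155.3]
orientation: [2.287, 2.153, 0.0]
ft_force: [-0.5, -0.2, 5.1]
finger_gap: -0.001
grip_force: 2.1
```

carry_out(series=[[[0, 3.2, 3], [0, 0, 0]], [[0, 3, 3.2], [0, 0, 0]], [[0, 2.8, 3.4], [0, 0, 0]], [[0, 2.5, 3.6], [0, 0, 0]]])

```text
clock: 8.65
tcp_pos: [537.6, -208.3, 142.2]
orientation: [2.286, 2.153, 0.001]
ft_force: [-0.1, 0.1, 5.4]
finger_gap: 0.002
grip_force: 2.1
```

Contact at about 5 N, as expected for the lever. Continuing along the arc.

carry_out(series=[[[0, 2.3, 3.8], [0, 0, 0]], [[0, 2, 3.9], [0, 0, 0]], [[0, 1.7, 4.1], [0, 0, 0]], [[0, 1.4, 4.2], [0, 0, 0]], [[0, 1.1, 4.3], [0, 0, 0]], [[0, 0.8, 4], [0, 0, 0]]])

```text
clock: 9.25
tcp_pos: [547.0, -208.9, 117.9]
orientation: [2.286, 2.152, 0.002]
ft_force: [2.3, 0.0, 7.7]
finger_gap: 0.001
grip_force: 3.6
```

carry_out(series=[[[0, 0.4, 3], [0, 0, 0]], [[0, 0, 0], [0, 0, 0]]])

```text
clock: 9.45
tcp_pos: [547.3, -208.8, 114.7]
orientation: [2.286, 2.152, 0.001]
ft_force: [2.3, 0.1, 3.7]
finger_gap: -0.001
grip_force: 2.0
```

carry_out(series=[[[0, 0, 1.5], [0, 0, 0]], [[0, 0, 1], [0, 0, 0]], [[0, 0, 0], [0, 0, 0]]])

```text
clock: 9.75
tcp_pos: [547.4, -208.9, 113.1]
orientation: [2.285, 2.152, 0.002]
ft_force: [2.2, 0.8, 9.9]
finger_gap: -0.002
grip_force: 5.1
```

carry_out(series=[[[0, 0, 1], [0, 0, 0]], [[0, 0, 1], [0, 0, 0]], [[0, 0, 0], [0, 0, 0]], [[0, 0, 0], [0, 0, 0]]])

```text
clock: 10.15
tcp_pos: [547.5, -209.0, 112.8]
orientation: [2.284, 2.151, 0.002]
ft_force: [-3.4, 4.6, 24.2]
finger_gap: -0.0
grip_force: 11.9
```

24 N with no further travel at TCP z 112.8 (113 expected), so the lever is at its rigid stop. I'll rise and check.

carry_out(series=[[[0, 0, 0], [0, 0, 0]], [[0, 0, -10], [0, 0, 0]], [[0, 0, -20], [0, 0, 0]], [[0, 0, -30], [0, 0, 0]], [[0, 0, -30], [0, 0, 0]], [[0, -20, -30], [0, 0, 0]], [[30, -25, 0], [0, 0, 0]], [[30, -25, 0], [0, 0, 0]], [[0, 0, 0], [0, 0, 0]]])

```text
clock: 11.05
tcp_pos: [477.9, -141.5, 229.6]
orientation: [-2.283, -2.154, 0.001]
ft_force: [0.3, -0.3, 0.2]
finger_gap: -0.001
grip_force: 0.0
```

```bash
python3 - <<'E'
from h import *
o=get_obs();print(o['clock'],o['tcp_pos'],o['ft_force'])
c,s=np.cos(np.radians(-3.45)),np.sin(np.radians(-3.45));O=np.array([496.3,-205.8])
p=camera_params('wrist');i,d=capture('wrist');w=cloud(d,p);cv2.imwrite('pics/wrist4.png',i)
h=cv2.cvtColor(i,cv2.COLOR_BGR2HSV)
near=(np.hypot(w[...,0]-496,w[...,1]+206)<120)&(w[...,2]>60)&(w[...,2]<170)
for nm,m in [('yellow',cv2.inRange(h,(22,110,60),(34,255,255))>0),('red',((h[...,0]<6)|(h[...,0]>173))&(h[...,1]>150))]:
    P=w[m&near];q=P[:,:2]-O;P=np.c_[q@[c,s],q@[-s,c],P[:,2]]
    print(nm,len(P),P.mean(0).round(1),np.percentile(P,3,0).round(1),np.percentile(P,97,0).round(1))
    T=P[P[:,2]>(100 if nm=='yellow' else 87)];print(np.median(T,0).round(1),np.polyfit(T[:,0],T[:,2],1) if nm=='red' else '')
E
```

```text
11.05 [ 477.90757618 -141.52071834  229.61824963] [ 0.3101899  -0.32097554  0.15283003]
yellow 903 [-58.7   2.6  92.2] [-69.2  -2.2  71.6] [-47.8   4.1 105.1]
[-59.3   1.5 104.1] 
red 1869 [41.1  2.2 89.9] [ 7.7 -8.2 84.3] [66.6 11.7 91.8]
[46.2  1.8 90.5] [5.66347677e-03 9.01524334e+01]
```

View pics/wrist4.png

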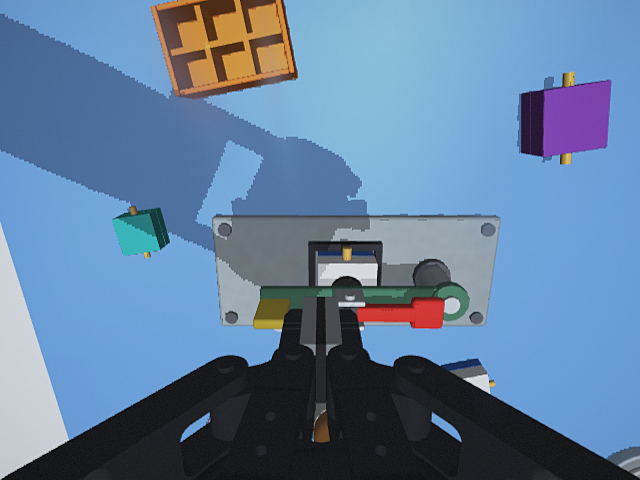

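The lever is level along the strap: pad at (428,313), slope 0.006 rad, top at 90.5 mm. The tab is unchanged at (272,313), the cell sits in its nest at (347,265), and the robot is clear of everything. Handing in.

```bash
python3 -c "
from plant import sign_off
print(sign_off())"
```

```text
the job is handed in; nothing more can be done
None
```

The job is handed in, with no verdict shown: the strap was swung against its stop first, then the lever was pressed fully down (measured level, 0.006 rad). In the last wrist view the cell sat in its nest, and the arm never went near the beaker, bottle or tip box; the foot's force on the cell was not measured.

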